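# Sleeve the stay post and hold the tea chest's lid at its balance point

### The arm

A 6-joint arm with a two-finger parallel gripper is mounted at the origin on a cart in front of the work surface, level with it; the furniture and walls round the work are solid. World frame = base frame: x ahead of the robot, y to its left, z up, the work surface at z = 0. Lengths are in m, angles in degrees, forces in N, time in s.
With the tool pointing down it reaches from about 0.35 to 0.875 m from the base axis. Payload 4.2 kg.
Tool frame: the origin (TCP) lies on the centre line of the jaws, within the pads' length; the fingertips stand 19 mm ahead of it and the grasp point (between the pads) is the TCP; z points along the fingers, y is the line along which they close (so a half turn about z gives the same grasp; the last joint's range is limited). The gripper opens to 87 mm and grips with 3 to 60 N. Pads are 19 mm wide; open, the fingers measure 117 mm over their backs; the gripper's body (75 mm by 190 mm) begins 51 mm behind the grasp point.
Start: joints at [-59.553, 22.042, 0.453, 0, -68.411, -14.817], TCP at [0.168, -0.602, 0.242] pointing down, gripper open.
Joint ranges: [-179.83, 179.83], [-69.29, 118.12], [-61.27, 80.66], [-181.25, 117.63], [-171.15, -9.14], [-177.46, 177.46]. Speed limits (degrees/s): [159.86, 159.86, 180, 180, 180, 180].

### API

Orientations are given as a 3x3 rotation matrix whose columns are the frame's x, y, z axes.
In Python, from station import sense, capture, finish_job, search_frame, masks_of gives the robot as it stands.
- The arm moves only by the tool drive_tool, never from a script. Its argument "rows" is a list of rows, each a list of 7 numbers: the opening in per cent of the stroke, from 0 (shut) to 100 (fully open), then the shift along the world's x, y, z in mm, then the turn, a rotation vector about the world's x, y, z in rad. In form: [[fingers, dx, dy, dz, wx, wy, wz], ...]. A call has 1 to 5 rows; each row shifts and turns the commanded pose from where the row before left it; what a row does not reach is not made up. A row lasts 1/12 s, in which the tool goes at most 41.7 mm and 7.16 degrees, less where a joint would pass 70% of its speed; a pose out of reach is approached as far as the arm can. A call is refused whole if a number of a shift passes 41.7 or a number of a turn 0.125, either way. A call with a gripper value outside its range is refused whole. The fingers move at their own pace and stop on an object; the grip force is fixed at half the most. Time passes only in rows, so rows that do not move let the fingers close. It gives the time, the measured TCP pose, the force, the opening and the grip force at its end, in the units of the state.
- sense(): the state, without advancing time (a new reading comes with each control period).
- capture(name): name is "scene" or "top" or "wrist"; returns a dict with "frame" (400x640x3 uint8, red, green, blue), "z_map" (400x640 float32, m along the optical axis (not along the pixel's ray), 0 where there is no reading), "fx", "fy", "cx", "cy" (pixels), "R" (3x3) and "t" (3): a world point X has camera coordinates R X + t; the wrist camera has in their place "T_tool_cam" (4x4, takes a point from camera to tool coordinates, whose origin is the TCP and whose axes are the flange's). Camera axes: x right, y down, z forward; pixel columns grow to the right and rows downward; lengths in m; the calibration is good to about 2 mm. A picture is of the moment at which its call begins: read the wrist's pose just before it.
- finish_job(): hands the job in; it is judged then, once.
Trained networks look in a picture, given as the dict that the camera call returned (one of the last four; its "shot" number tells which), for a name from the list of things; names that differ only in an ending like _2 or _b are one class to them, and where a whole thing is asked for, a point or a joint stands for the part that bears it (a point fixed in the world has none). Each returns a list of dicts, best first, with "p" (0 to 1); they miss things now and then, are a little off and sometimes report something else, mostly with a low value. They report only what shows in the picture. A call takes as long as a camera call.
- search_frame(label, picture): "xy" ([column, row] in pixels, amid what is visible of it).
- masks_of(label, picture): "region" (400x640 bool, what is visible of it) and "xy" ([column, row] in pixels, amid what is visible of it).
The state is a dict: "time_s": time; "joints": joint angles; "joint_velocities": joint speeds; "effort": joint torques, N m; "tcp_pos": TCP position; "ee_rot": TCP orientation; "wrist_force": force on the tool from outside, world axes, zero at the start; "moment": the same for the moment, N m; "gripper_width": opening from 0.0 (shut) to 1.0 (fully open); "gripper_force": force on a finger pad.
Only numpy, scipy, OpenCV 4.12 (cv2) and the standard library are available. Lean on these libraries where they do the work, as an engineer would, in place of code of your own. Each camera call takes 0.05 s, during which the arm holds its last target. There are 200 camera calls.

### The job

We are about to screw a lid stay to the tea chest. Of the three look-alike metal sleeves, put the one whose bore fits the post on the chest's side bracket snugly over the post, right down on the bracket, and let go of it; leave the other two sleeves and everything else alone. Then take the pull of the shut lid, swing the lid up to its balance point, upright above its hinge where it would fall neither way, never letting it drop over backwards, and finish while still holding the pull so that the lid stands still there.

Things in the scene. Friction and masses are not known exactly. Their poses are not given: they have to be found in the camera images.
- sleeve_tight_mid (a point): Centre (half-way up, on the axis) of the bright metal sleeve with the smallest bore: a round tube standing upright on the worktop, outside diameter 36 mm, height 40 mm, bore 12 mm (too small for the post). All three sleeves are the same outside, 60 g each, and trade places from run to run.
- sleeve_fit_mid (a point): Centre (half-way up, on the axis) of the bright metal sleeve with the middle bore, the one that fits the post: outside diameter 36 mm, height 40 mm, bore 18 mm, right through, both ends alike, standing upright on the worktop.
- sleeve_loose_mid (a point): Centre (half-way up, on the axis) of the bright metal sleeve with the largest bore: outside diameter 36 mm, height 40 mm, bore 25 mm (far too loose for the post), standing upright on the worktop.
- post_foot (a point): Foot of the upright dark steel post, on the top of a steel ledge 50 mm above the worktop, on the left (+y) wall of the chest, 45 mm out from the wall. Post: 15 mm diameter, 34 mm high, top 10 mm tapering to 8 mm; the fitting sleeve has 1.5 mm play all round. Fully home, the sleeve's centre is 20 mm above this point. Axes are the chest's: x front to hinge side, y left, z up.
- lid_hinge (a point): Middle of the lid's hinge axis, on the back top edge of the chest, 87 mm above the worktop. The wooden chest is fixed to the worktop, 170 mm deep (x), 240 wide (y), 80 high. Axes are the chest's and do not turn with the lid: x from the chest's front to the hinge, y along the hinge to the left, z up. The lid is 12 mm thick, 172 mm from hinge to front edge, 244 mm wide.
- lid_pull (a point): Grip point, mid-width and mid-thickness, of the pull: a flat brass tongue 20 mm wide (along the hinge axis), 10 thick, 48 long, straight out of the middle of the lid's front edge in the lid's plane. The point is 32 mm from the edge, 204 mm from the hinge axis. Shut, it points level to the front; upright, up. Pinched across its width it pivots in the fingers, so the gripper can stay pointing down.
- lid (a joint): Lid angle, rad: 0 shut (level), growing as the front edge rises; 1.57 upright = the balance point (centre of mass straight above the hinge); 1.95 = stop, leaning backwards. The hinge is practically frictionless: let go, the lid (0.25 to 0.5 kg) falls shut from below 1.57 and over backwards from above it.
- kitchen_timer: Bystander: round light blue kitchen timer, diameter 69 mm, height 42 mm; origin at the centre of its underside.
- mug_blue: Bystander: teal and white mug, 87 mm across, 91 mm high, with a handle; origin at the centre of its underside.
- bottle_opener: Bystander: flat brass-coloured bottle opener lying on the worktop beyond the sleeves, 142 mm long, 38 wide, 8 thick; origin at the centre of its underside.

How it is judged:
By the outcome, as a careful person would: the job done as asked, in the order asked, and still so for the second after the job is handed in, while the arm keeps its last pose, push and grip.
It also fails if it takes over 61 s, if anything falls off the work surface, if the arm or the gripper's body presses on something with over 40 N, if the wrist force passes 120 N, or if a joint passes its speed limit or range.

## Working session

There is one attempt and no reset: what is moved stays moved. The work goes in short steps, Python scripts to look and compute and a tool call to move; the robot and the scene stay as the last step left them, time stands still between calls to the robot, and variables do not carry over. Pictures are saved under pics/ and viewed, at most 10 in all, crops included, and the job is handed in when it is done.

Besides the shell and the picture viewer there is one more tool, called after "Call:" as name([rows], argument=value, ...), one row to a line, values as JSON. drive_tool: Moves the arm, as the interface text tells. Its arguments: {"type":"object","properties":{"rows":{"type":"array"}},"required":["rows"]}

```bash
mkdir -p pics; cat > h.py <<'E'
import numpy as np, cv2
from station import *
def world(c,u,v,z=None,s=None):
    ray=np.array([(u-c['cx'])/c['fx'],(v-c['cy'])/c['fy'],np.ones_like(u,dtype=float)])
    if 'R' in c: R=np.array(c['R']).T; o=-R@np.array(c['t'])
    else:
        T=np.array(c['T_tool_cam']); Rt=np.array(s['ee_rot']); R=Rt@T[:3,:3]; o=Rt@T[:3,3]+np.array(s['tcp_pos'])
    d=R@ray
    if z is None:
        k=c['z_map'][np.int32(v),np.int32(u)]
    else: k=(z-o[2])/d[2]
    return (o.reshape((3,)+(1,)*(d.ndim-1))+d*k)
def save(c,n): cv2.imwrite('pics/'+n,c['frame'][:,:,::-1])
E
python3 - <<'E'
from h import *
for n in ['scene','top']:
    c=capture(n); save(c,n+'1.png')
    for l in ['sleeve_tight_mid','sleeve_fit_mid','sleeve_loose_mid','post_foot','lid_hinge','lid_pull','kitchen_timer','mug_blue','bottle_opener']:
        for r in search_frame(l,c)[:3]:
            u,v=r['xy']; print(n,l,round(r['p'],2),np.round(r['xy']),np.round(world(c,float(u),float(v)),3))
E
```

```text
scene sleeve_tight_mid 0.67 [330. 262.] [0.356 0.25  0.032]
scene sleeve_fit_mid 0.81 [294. 246.] [0.464 0.283 0.029]
scene sleeve_fit_mid 0.64 [330. 260.] [0.358 0.248 0.036]
scene sleeve_fit_mid 0.3 [374. 198.] [0.487 0.024 0.08 ]
scene sleeve_loose_mid 0.58 [281. 275.] [0.382 0.359 0.025]
scene post_foot 0.96 [376. 199.] [0.488 0.016 0.075]
scene lid_hinge 0.68 [375. 197.] [0.492 0.017 0.08 ]
scene lid_pull 0.97 [376. 183.] [ 0.537 -0.022  0.096]
scene kitchen_timer 0.57 [206. 293.] [0.405 0.516 0.025]
scene kitchen_timer 0.29 [375. 195.] [0.486 0.022 0.088]
scene mug_blue 0.58 [203. 243.] [0.521 0.482 0.075]
scene bottle_opener 0.77 [254. 240.] [0.575 0.341 0.009]
top sleeve_tight_mid 0.45 [304. 263.] [0.368 0.247 0.   ]
top sleeve_tight_mid 0.17 [411. 196.] [ 0.551 -0.031  0.093]
top sleeve_fit_mid 0.44 [294. 221.] [0.482 0.276 0.025]
top sleeve_fit_mid 0.17 [412. 192.] [ 0.56  -0.034  0.09 ]
top sleeve_loose_mid 0.24 [208. 241.] [0.421 0.503 0.044]
top post_foot 0.97 [411. 193.] [ 0.558 -0.03   0.092]
top lid_hinge 0.92 [413. 194.] [ 0.555 -0.036  0.092]
top lid_pull 0.78 [417. 193.] [ 0.559 -0.047  0.091]
top kitchen_timer 0.97 [209. 244.] [0.413 0.501 0.039]
top kitchen_timer 0.47 [415. 193.] [ 0.558 -0.042  0.094]
top mug_blue 0.6 [221. 190.] [0.565 0.487 0.004]
top bottle_opener 0.78 [269. 188.] [0.574 0.351 0.001]
```

View pics/scene1.png

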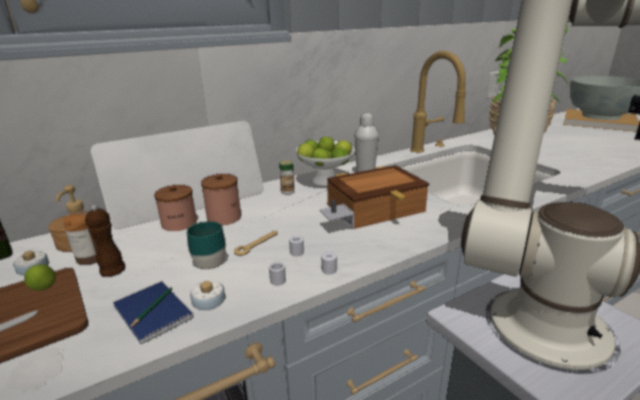

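View pics/top1.png

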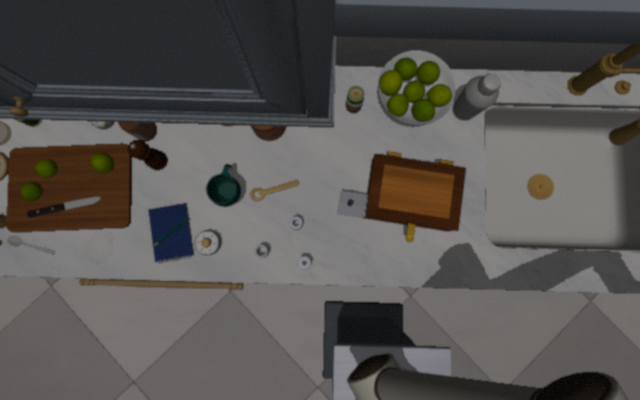

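The scene picture shows three sleeves at (297,246), (278,273) and (330,263). The top picture has them at (297,222), (263,249) and (305,261), with the ledge and post at (352,203), the chest at (415,193) and the pull at (410,231).

```bash
python3 - <<'E'
from h import *
c=capture('top')
vv,uu=np.mgrid[0:400,0:640]; P=world(c,uu.astype(float),vv.astype(float))
ok=c['z_map']>0
print('fx',c['fx'],'cam',-np.array(c['R']).T@c['t'])
m=ok&(P[2]>.075)&(P[2]<.105)&(uu>340)&(uu<480)&(vv>140)&(vv<245)
hsv=cv2.cvtColor(c['frame'],cv2.COLOR_RGB2HSV)
m2=cv2.morphologyEx(m.astype(np.uint8),cv2.MORPH_OPEN,np.ones((15,15)))>0
r=cv2.minAreaRect((P[:2,m2].T*1000).astype(np.float32)); print('lid',r,cv2.boxPoints(r), np.median(P[2,m2]))
# pull
m3=m&~m2&(vv>222); print('pull',m3.sum(),P[:,m3].mean(1),P[:2,m3].min(1),P[:2,m3].max(1))
# ledge
w=(slice(185,222),slice(335,368))
m4=np.zeros_like(ok);m4[w]=True; m4&=ok&(P[2]>.035)&(P[2]<.062)
r=cv2.minAreaRect((P[:2,m4].T*1000).astype(np.float32)); print('ledge',r,cv2.boxPoints(r))
m5=np.zeros_like(ok);m5[190:218,338:364]=True;m5&=ok&(P[2]>.066); print('post',m5.sum(),P[:,m5].T[:20])
for n,(u,v) in dict(A=(297,222),B=(263,249),C=(305,261)).items():
    mm=ok&(abs(uu-u)<12)&(abs(vv-v)<12)&(P[2]>.025)
    mm2=mm&(P[2]>.034)
    print(n,mm.sum(),P[:,mm2].mean(1),(P[0:2,mm2].min(1)+P[:2,mm2].max(1))/2,world(c,float(u),float(v),.04))
m6=ok&(P[2]>0.6); print('cab',m6.sum(), P[0,m6&(uu<330)].min(), np.percentile(P[2,m6&(uu<330)],[1,50]))
print('opener',world(c,274.,189.,.01))
big=cv2.resize(c['frame'][170:280,240:440],(800,440),interpolation=cv2.INTER_CUBIC); cv2.imwrite('pics/topz.png',big[:,:,::-1])
E
```

```text
Traceback (most recent call last):
  File "h.py", line 8, in world
    d=R@ray
      ~^~~~
ValueError: matmul: Input operand 1 has a mismatch in its core dimension 0, with gufunc signature (n?,k),(k,m?)->(n?,m?) (size 400 is different from 3)
```

```bash
sed -i 's/d=R@ray/d=np.tensordot(R,ray,1)/' h.py; python3 - <<'E'
from h import *
c=capture('top')
vv,uu=np.mgrid[0:400,0:640]; P=world(c,uu.astype(float),vv.astype(float))
ok=c['z_map']>0
print('fx',c['fx'],'cam',-np.array(c['R']).T@c['t'])
m=ok&(P[2]>.075)&(P[2]<.105)&(uu>340)&(uu<480)&(vv>140)&(vv<245)
m2=cv2.morphologyEx(m.astype(np.uint8),cv2.MORPH_OPEN,np.ones((15,15)))>0
r=cv2.minAreaRect((P[:2,m2].T*1000).astype(np.float32)); print('lid',r,cv2.boxPoints(r), np.median(P[2,m2]))
m3=m&~m2&(vv>222); print('pull',m3.sum(),P[:,m3].mean(1),P[:2,m3].min(1),P[:2,m3].max(1))
m4=np.zeros_like(ok);m4[185:222,335:368]=True; m4&=ok&(P[2]>.035)&(P[2]<.062)
r=cv2.minAreaRect((P[:2,m4].T*1000).astype(np.float32)); print('ledge',r,cv2.boxPoints(r))
m5=np.zeros_like(ok);m5[190:218,338:364]=True;m5&=ok&(P[2]>.066); print('post',m5.sum(),P[:,m5].T[:20])
for n,(u,v) in dict(A=(297,222),B=(263,249),C=(305,261)).items():
    mm2=ok&(abs(uu-u)<12)&(abs(vv-v)<12)&(P[2]>.034)
    print(n,mm2.sum(),P[:,mm2].mean(1),(P[0:2,mm2].min(1)+P[:2,mm2].max(1))/2,world(c,float(u),float(v),.04))
m6=ok&(P[2]>0.6); print('cab',m6.sum(), P[0,m6&(uu<330)].min(), np.percentile(P[2,m6&(uu<330)],[1,50]))
big=cv2.resize(c['frame'][170:280,240:440],(800,440),interpolation=cv2.INTER_CUBIC); cv2.imwrite('pics/topz.png',big[:,:,::-1])
E
```

```text
fx 439.42791621337835 cam [0.40799207 0.20005983 1.23091857]
lid ((564.326904296875, -43.728607177734375), (245.06875610351562, 175.1688232421875), 82.32146453857422) [[ 461.1554   -153.46167 ]
 [ 634.75354  -176.86685 ]
 [ 667.4984     66.004456]
 [ 493.90027    89.40964 ]] 0.09323827845276433
pull 296 [ 0.46479898 -0.07969161  0.09174642] [ 0.4309473  -0.15355627] [ 0.48317167 -0.0173668 ]
ledge ((529.7645874023438, 117.23310852050781), (78.10631561279297, 63.77427673339844), 82.51007080078125) [[493.05884  82.66971]
 [556.289    74.35661]
 [566.47034 151.79651]
 [503.24017 160.1096 ]]
post 27 [[0.53742805 0.12962018 0.07669358]
 [0.53752551 0.12696317 0.07645957]
 [0.53471786 0.13219964 0.07652307]
 [0.53366533 0.13018259 0.08675367]
 [0.53386074 0.12749214 0.08561758]
 [0.53398274 0.12484038 0.08515036]
 [0.5350515  0.12160189 0.07607859]
 [0.53275312 0.13438643 0.06941886]
 [0.53124855 0.13259179 0.08408417]
 [0.53109848 0.1300934  0.08613702]
 [0.53137423 0.12735331 0.08422999]
 [0.53126781 0.12483781 0.08587505]
 [0.53196237 0.12182421 0.08008253]
 [0.52989748 0.13443185 0.07116991]
 [0.52922489 0.13219568 0.07824424]
 [0.52885157 0.1298174  0.08246647]
 [0.52864868 0.12735542 0.0850653 ]
 [0.52921417 0.12442568 0.08036813]
 [0.52966785 0.12154696 0.07673707]
 [0.52679322 0.13201816 0.07612295]]
A 104 [0.47531609 0.27179452 0.03974678] [0.47498137 0.27244777] [0.47776411 0.26711548 0.04      ]
B 77 [0.39700895 0.36208907 0.03922767] [0.39714944 0.36229839] [0.40267756 0.35614381 0.04      ]
C 126 [0.36920353 0.24539616 0.03955428] [0.36952451 0.24483776] [0.37374312 0.24217697 0.04      ]
cab 44174 0.6282296038543754 [0.6036561  0.74583076]
```

View pics/topz.png

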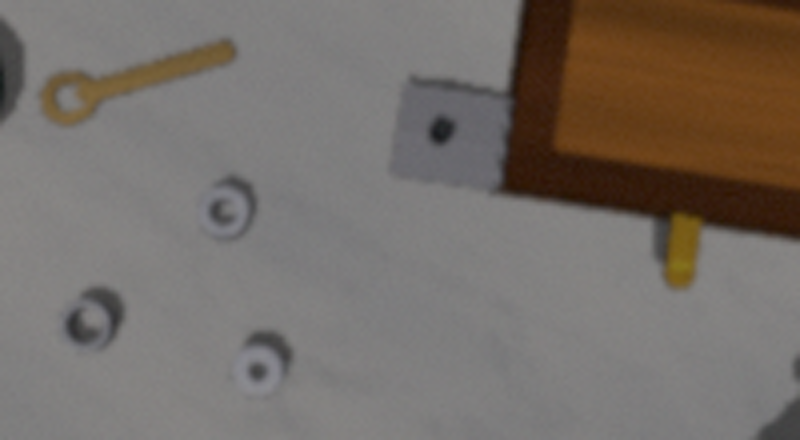

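The zoomed picture shows the bores. The sleeve at crop (225,210) has the middle bore, the one at (87,322) the largest and the one at (258,370) the smallest. So the target is A at (0.475, 0.272), and the post is at (0.531, 0.127). It lies where the chest geometry puts it, with the chest yawed about -7.7°.

```bash
python3 - <<'E'
from h import *
s=sense(); print(s['tcp_pos'],np.round(s['ee_rot'],3),s['gripper_width'],s['time_s']); c=capture('wrist'); print(np.round(c['T_tool_cam'],3),c['fx'])
E
```

```text
[ 0.16841696 -0.60186133  0.24154244] [[-0.963 -0.269  0.   ]
 [-0.269  0.963  0.   ]
 [-0.     0.    -1.   ]] 1.0002642644289608 1.1
[[-0.001 -0.956 -0.294  0.081]
 [ 1.    -0.001 -0.     0.   ]
 [-0.    -0.294  0.956 -0.143]
 [ 0.     0.     0.     1.   ]] 289.1907603815261
```

Call:
drive_tool([
  [100,30,25,0,0,0,0],
  [100,30,25,0,0,0,0],
  [100,30,25,0,0,0,0],
  [100,20,35,0,0,0,0],
  [100,10,38,0,0,0,0],
])

```text
time_s: 1.57
tcp_pos: [0.2906, -0.4531, 0.2411]
ee_rot: [[-0.963, -0.27, 0.0], [-0.27, 0.963, -0.0], [-0.0, -0.001, -1.0]]
wrist_force: [1.0, 0.6, 0.7]
gripper_width: 1.002
gripper_force: 0.0
```

Call:
drive_tool([
  [100,10,36,0,0,0,0.116],
  [100,10,36,0,0,0,0.116],
  [100,10,36,0,0,0,0.116],
  [100,10,36,0,0,0,0.116],
  [100,10,36,0,0,0,0.116],
])

```text
time_s: 1.98
tcp_pos: [0.3385, -0.2722, 0.2418]
ee_rot: [[-0.654, -0.757, 0.001], [-0.757, 0.654, -0.0], [-0.0, -0.001, -1.0]]
wrist_force: [1.3, 0.7, 1.4]
gripper_width: 1.002
gripper_force: 0.0
```

Call:
drive_tool([
  [100,10,36,0,0,0,0.116],
  [100,10,36,0,0,0,0.116],
  [100,10,36,0,0,0,0.116],
  [100,10,36,0,0,0,0.116],
  [100,10,36,0,0,0,0.116],
])

```text
time_s: 2.4
tcp_pos: [0.3885, -0.0921, 0.2421]
ee_rot: [[-0.132, -0.991, 0.001], [-0.991, 0.132, 0.0], [-0.0, -0.001, -1.0]]
wrist_force: [1.0, -0.6, -0.1]
gripper_width: 1.0
gripper_force: 0.0
```

Call:
drive_tool([
  [100,10,36,0,0,0,0],
  [100,10,36,0,0,0,0],
  [100,10,36,0,0,0,0],
  [100,10,36,0,0,0,0],
  [100,10,36,0,0,0,0],
])

```text
time_s: 2.82
tcp_pos: [0.4385, 0.0881, 0.242]
ee_rot: [[-0.137, -0.991, 0.001], [-0.991, 0.137, 0.001], [-0.001, -0.001, -1.0]]
wrist_force: [0.2, -0.4, 0.7]
gripper_width: 0.998
gripper_force: 0.0
```

Call:
drive_tool([
  [100,8,36,0,0,0,0],
  [100,8,36,-10,0,0,0],
  [100,8,36,-20,0,0,0],
  [100,8,36,-20,0,0,0],
  [100,5,36,-20,0,0,0],
])

```text
time_s: 3.23
tcp_pos: [0.4758, 0.2677, 0.1714]
ee_rot: [[-0.137, -0.991, 0.001], [-0.991, 0.137, 0.001], [-0.001, -0.001, -1.0]]
wrist_force: [0.0, -0.5, 0.8]
gripper_width: 1.002
gripper_force: 0.0
```

```bash
cat >> h.py <<'E'
def look(name):
    s=sense(); c=capture('wrist'); save(c,name)
    vv,uu=np.mgrid[0:400,0:640]; P=world(c,uu.astype(float),vv.astype(float),s=s); ok=c['z_map']>0
    return s,c,P,ok,uu,vv
E
python3 - <<'E'
from h import *
for i in range(1):
    s,c,P,ok,uu,vv=look('w1.png'); print(s['tcp_pos'])
    m=ok&(P[2]>.036)&(P[2]<.045)&(np.hypot(P[0]-.475,P[1]-.272)<.04)
    (x,y),r=cv2.minEnclosingCircle((P[:2,m].T*1000).astype(np.float32)); print(m.sum(),x,y,r,np.median(P[2,m]))
    inn=ok&(P[2]<.034)&(np.hypot(P[0]*1000-x,P[1]*1000-y)<16)
    ann=np.hypot(P[0,m]*1000-x,P[1,m]*1000-y); print('inner r pct',np.percentile(ann,[1,5,50,95]))
    for l in ['sleeve_fit_mid','sleeve_tight_mid','sleeve_loose_mid']: print(l,[(round(q['p'],2),np.round(q['xy'])) for q in search_frame(l,c)])
E
```

```text
[0.47576785 0.26771915 0.17139733]
731 476.80218505859375 271.88629150390625 17.77671241760254 0.0396391752244728
inner r pct [ 8.90828949  9.31320183 13.95441442 17.32030484]
sleeve_fit_mid [(0.61, array([319., 197.]))]
sleeve_tight_mid [(0.92, array([417., 153.]))]
sleeve_loose_mid [(0.74, array([382., 255.]))]
```

View pics/w1.png

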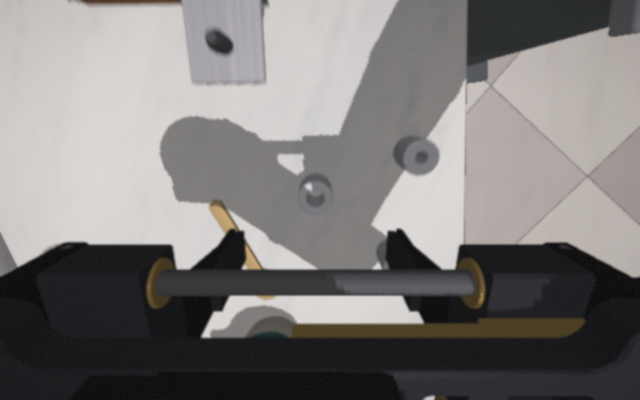

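The wrist view shows the sleeve under the gripper at (315,195) with an inner radius of about 9 mm, which is the 18 mm bore. The tight sleeve is at (417,155) and the post at (219,41). I'll descend and grip.

Call:
drive_tool([
  [70,1,4,-30,0,0,0],
  [70,0,0,-38,0,0,0],
  [70,0,0,-38,0,0,0],
  [70,0,0,-37,0,0,0],
  [70,0,0,0,0,0,0],
])

```text
time_s: 3.85
tcp_pos: [0.4728, 0.2653, 0.0235]
ee_rot: [[-0.141, -0.99, -0.01], [-0.99, 0.141, -0.008], [0.01, 0.008, -1.0]]
wrist_force: [-0.1, -0.9, -0.8]
gripper_width: 0.737
gripper_force: 0.0
```

Call:
drive_tool([
  [0,0,0,0,0,0,0],
  [0,0,0,0,0,0,0],
  [0,0,0,0,0,0,0],
  [0,0,0,0,0,0,0],
  [0,0,0,0,0,0,0],
])

```text
time_s: 4.27
tcp_pos: [0.4772, 0.2704, 0.031]
ee_rot: [[-0.138, -0.99, 0.003], [-0.99, 0.138, 0.003], [-0.003, -0.003, -1.0]]
wrist_force: [-1.3, 0.6, 1.9]
gripper_width: 0.405
gripper_force: 1.3
```

Call:
drive_tool([
  [0,0,0,0,0,0,0],
  [0,0,0,0,0,0,0],
  [0,0,0,0,0,0,0],
])

```text
time_s: 4.52
tcp_pos: [0.4771, 0.2704, 0.031]
ee_rot: [[-0.137, -0.991, 0.003], [-0.991, 0.137, 0.002], [-0.002, -0.002, -1.0]]
wrist_force: [-1.7, -1.0, 8.7]
gripper_width: 0.404
gripper_force: 30.0
```

Call:
drive_tool([
  [0,0,0,20,0,0,0],
  [0,0,0,40,0,0,0],
  [0,0,0,40,0,0,0],
  [0,0,0,30,0,0,0],
  [0,10,-20,0,0,0,0],
])

```text
time_s: 4.93
tcp_pos: [0.4894, 0.2541, 0.1671]
ee_rot: [[-0.132, -0.991, 0.013], [-0.991, 0.132, 0.01], [-0.012, -0.012, -1.0]]
wrist_force: [1.2, 1.6, -0.0]
gripper_width: 0.399
gripper_force: 30.0
```

Call:
drive_tool([
  [0,15,-30,0,0,0,0],
  [0,15,-35,0,0,0,0],
  [0,10,-20,0,0,0,0],
  [0,0,0,0,0,0,0],
  [0,0,0,0,0,0,0],
])

```text
time_s: 5.35
tcp_pos: [0.5265, 0.1636, 0.1592]
ee_rot: [[-0.14, -0.99, 0.0], [-0.99, 0.14, 0.0], [-0.001, -0.0, -1.0]]
wrist_force: [0.8, -0.5, -0.3]
gripper_width: 0.396
gripper_force: 30.0
```

```bash
python3 - <<'E'
from h import *
s,c,P,ok,uu,vv=look('w2.png'); print(s['tcp_pos'],np.round(s['ee_rot'],3),s['gripper_width'],s['wrist_force'])
t=s['tcp_pos']
m=ok&(P[2]>.062)&(P[2]<.09)&(np.hypot(P[0]-.531,P[1]-.127)<.03)
print('post',m.sum()); 
if m.sum(): print(np.median(P[:,m],axis=1),P[:,m].max(1),P[:,m].min(1))
d=P[:,ok&(np.hypot(P[0]-t[0],P[1]-t[1])<.035)&(P[2]>t[2]-.06)]
print('held pts',d.shape,np.histogram(d[2]-t[2],8))
E
```

```text
[0.5264838  0.16355511 0.15917085] [[-0.14  -0.99   0.   ]
 [-0.99   0.14   0.   ]
 [-0.001 -0.    -1.   ]] 0.39610225355164896 [ 0.76894691 -0.49029756 -0.34069642]
post 300
[0.53140463 0.12509892 0.07951297] [0.53932557 0.13441701 0.08510111] [0.52494427 0.11986905 0.06235973]
held pts (3, 26445) (array([  742,  1376,  2234,   924,   520,  3086,  4731, 12832]), array([-0.03027997, -0.01380495,  0.00267008,  0.0191451 ,  0.03562012,
        0.05209514,  0.06857016,  0.08504518,  0.10152021]))
```

View pics/w2.png

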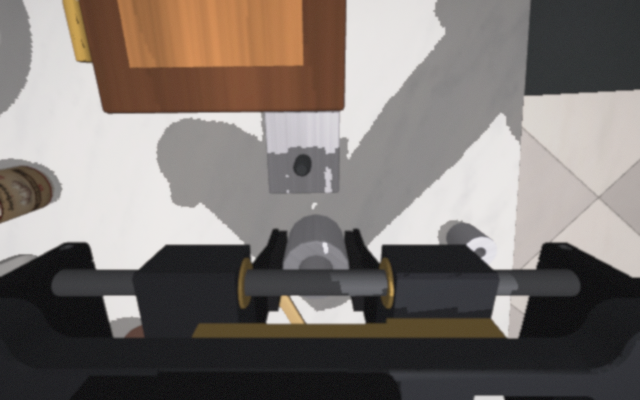

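The wrist view shows the sleeve held at (315,245) and the post on the ledge at (302,165). I'll fit both in this view so that calibration errors cancel.

```bash
python3 - <<'E'
from h import *
from scipy.optimize import least_squares
s,c,P,ok,uu,vv=look('w3.png'); t=np.array(s['tcp_pos'])
m=ok&(np.hypot(P[0]-t[0],P[1]-t[1])<.0215)&(P[2]>t[2]-.036)&(P[2]<t[2]+.004)&(uu>287)&(uu<345)&(vv>212)
Q=P[:,m]
f=lambda p:np.hypot(Q[0]-p[0],Q[1]-p[1])*1000-18
r=least_squares(f,t[:2],loss='soft_l1'); print('sleeve',m.sum(),r.x,np.std(r.fun),Q[2].min(),Q[2].max(),t)
# tilt: fit by height band
for a,b in [(-.03,-.022),(-.022,-.014),(-.014,-.005)]:
    k=(Q[2]-t[2]>a)&(Q[2]-t[2]<b); q=Q[:,k]
    if k.sum()>30: print(a,k.sum(),least_squares(lambda p:np.hypot(q[0]-p[0],q[1]-p[1])*1000-18,t[:2],loss='soft_l1').x)
m=ok&(P[2]>.054)&(P[2]<.09)&(np.hypot(P[0]-.531,P[1]-.126)<.015); Q2=P[:,m]
rad=np.where(Q2[2]<.074,7.5,7.5-3.5*(Q2[2]-.074)/.010)
k=Q2[2]<.0825; q=Q2[:,k]; rr=rad[k]
g=least_squares(lambda p:np.hypot(q[0]-p[0],q[1]-p[1])*1000-rr,[.531,.127],loss='soft_l1'); print('post side',k.sum(),g.x,np.std(g.fun))
top=Q2[:,Q2[2]>.0825]; print('post top',top.shape,top.mean(1),(top.min(1)+top.max(1))/2)
E
```

```text
sleeve 1533 [0.5263436  0.16608157] 3.696186439017375 0.12831375531638575 0.16310512372804364 [0.52627109 0.16437423 0.15912946]
-0.03 221 [0.52633725 0.16631357]
-0.022 393 [0.52616982 0.16569213]
-0.014 502 [0.52638819 0.16569246]
post side 223 [0.53239726 0.12739807] 0.3341749216088373
post top (3, 101) [0.53227292 0.1268958  0.08372916] [0.53250107 0.1271046  0.0839614 ]
```

Call:
drive_tool([
  [0,3,-20,0,0,0,0],
  [0,3,-18.7,-10,0,0,0],
  [0,0,0,-15,0,0,0],
  [0,0,0,0,0,0,0],
  [0,0,0,0,0,0,0],
])

```text
time_s: 5.87
tcp_pos: [0.5317, 0.1266, 0.1335]
ee_rot: [[-0.136, -0.991, -0.001], [-0.991, 0.136, -0.001], [0.001, 0.001, -1.0]]
wrist_force: [-0.4, 0.0, -0.4]
gripper_width: 0.403
gripper_force: 30.0
```

```bash
cat > fit.py <<'E'
from h import *
from scipy.optimize import least_squares
import sys
s,c,P,ok,uu,vv=look(sys.argv[1]); t=np.array(s['tcp_pos'])
m=ok&(np.hypot(P[0]-t[0],P[1]-t[1])<.0215)&(P[2]>t[2]-.029)&(P[2]<t[2]-.005)&(uu>287)&(uu<345)&(vv>212)
Q=P[:,m]
r=least_squares(lambda p:np.hypot(Q[0]-p[0],Q[1]-p[1])*1000-18,t[:2],loss='soft_l1'); print('sleeve',m.sum(),r.x,'tcp',t,s['wrist_force'])
m=ok&(P[2]>.054)&(P[2]<.0825)&(np.hypot(P[0]-.5323,P[1]-.1272)<.0125); q=P[:,m]
rr=np.where(q[2]<.074,7.5,7.5-3.5*(q[2]-.074)/.010)
print('post pts',m.sum())
if m.sum()>20:
    g=least_squares(lambda p:np.hypot(q[0]-p[0],q[1]-p[1])*1000-rr,[.5323,.1272],loss='soft_l1'); print('post',g.x,np.std(g.fun),'delta',(g.x-r.x)*1000)
E
python3 fit.py w4.png
```

```text
sleeve 1096 [0.53176977 0.12805819] tcp [0.53174732 0.12658815 0.1334791 ] [-0.40578796  0.02041111 -0.35814083]
post pts 168
post [0.53246438 0.12751309] 0.2161757947523965 delta [ 0.69460585 -0.545099  ]
```

Call:
drive_tool([
  [0,0.7,-0.6,-10,0,0,0],
  [0,0,0,-10,0,0,0],
  [0,0,0,-8,0,0,0],
  [0,0,0,-6,0,0,0],
  [0,0,0,0,0,0,0],
])

```text
time_s: 6.33
tcp_pos: [0.5319, 0.125, 0.0979]
ee_rot: [[-0.138, -0.99, -0.003], [-0.99, 0.138, -0.002], [0.002, 0.003, -1.0]]
wrist_force: [-0.3, 0.0, -0.8]
gripper_width: 0.394
gripper_force: 30.0
```

Call:
drive_tool([
  [0,0,0,-4,0,0,0],
  [0,0,0,-4,0,0,0],
  [0,0,0,-4,0,0,0],
  [0,0,0,0,0,0,0],
  [0,0,0,0,0,0,0],
])

```text
time_s: 6.75
tcp_pos: [0.5329, 0.1253, 0.0876]
ee_rot: [[-0.138, -0.99, -0.0], [-0.99, 0.138, -0.0], [0.0, 0.0, -1.0]]
wrist_force: [-0.4, -0.1, -0.6]
gripper_width: 0.398
gripper_force: 30.0
```

Call:
drive_tool([
  [0,0,0,-3,0,0,0],
  [0,0,0,-3,0,0,0],
  [0,0,0,-1.5,0,0,0],
  [0,0,0,0,0,0,0],
  [0,0,0,0,0,0,0],
])

```text
time_s: 7.17
tcp_pos: [0.5331, 0.1253, 0.081]
ee_rot: [[-0.137, -0.991, 0.0], [-0.991, 0.137, -0.0], [0.0, -0.0, -1.0]]
wrist_force: [-2.0, -0.5, 5.0]
gripper_width: 0.404
gripper_force: 30.0
```

```bash
python3 fit.py w5.png
```

```text
sleeve 865 [0.53308006 0.12733281] tcp [0.53307661 0.12533249 0.08104493] [-2.0260355  -0.45538796  5.03346123]
post pts 197
post [0.53304741 0.12855538] 0.9888498730306399 delta [-0.03264463  1.2225668 ]
```

Call:
drive_tool([
  [65,0,0,0,0,0,0],
  [65,0,0,0,0,0,0],
  [65,0,0,0,0,0,0],
  [65,0,0,0,0,0,0],
  [65,0,0,0,0,0,0],
])

```text
time_s: 7.63
tcp_pos: [0.533, 0.1253, 0.0801]
ee_rot: [[-0.138, -0.99, -0.0], [-0.99, 0.138, -0.0], [0.0, 0.0, -1.0]]
wrist_force: [0.4, 1.1, 0.1]
gripper_width: 0.628
gripper_force: 0.0
```

Call:
drive_tool([
  [65,0,0,10,0,0,0],
  [65,0,0,30,0,0,0],
  [65,0,0,40,0,0,0],
  [65,-10,0,40,0,0,0],
  [65,-20,0,25,0,0,0],
])

```text
time_s: 8.05
tcp_pos: [0.5056, 0.126, 0.2301]
ee_rot: [[-0.138, -0.99, 0.007], [-0.99, 0.138, 0.002], [-0.003, -0.007, -1.0]]
wrist_force: [0.6, 0.4, 1.3]
gripper_width: 0.648
gripper_force: 0.0
```

Call:
drive_tool([
  [65,-30,-20,0,0,0,0],
  [65,-20,-20,0,0,0,-0.12],
  [65,-10,-20,0,0,0,-0.12],
  [65,0,0,0,0,0,-0.12],
  [65,0,0,0,0,0,-0.12],
])

```text
time_s: 8.47
tcp_pos: [0.4422, 0.0644, 0.2266]
ee_rot: [[-0.585, -0.811, 0.002], [-0.811, 0.585, 0.001], [-0.002, -0.001, -1.0]]
wrist_force: [0.0, -0.3, -1.0]
gripper_width: 0.648
gripper_force: 0.0
```

```bash
python3 - <<'E'
from h import *
s=sense(); print(s['tcp_pos'],np.round(s['ee_rot'],3))
for n in ['top','scene']:
    c=capture(n)
    vv,uu=np.mgrid[0:400,0:640]; P=world(c,uu.astype(float),vv.astype(float)); ok=c['z_map']>0
    m=ok&(np.hypot(P[0]-.532,P[1]-.127)<.026)&(P[2]>.06)&(P[2]<.12)
    k=m&(P[2]>.083); print(n,m.sum(),k.sum(), P[:,k].mean(1) if k.sum() else '', np.percentile(P[2,k],[10,50,90,99]) if k.sum() else '')
    if n=='top': a=cv2.resize(c['frame'][170:280,240:440],(760,418),interpolation=cv2.INTER_CUBIC)
cv2.imwrite('pics/t2.png',a[:,:,::-1])
E
```

```text
[0.44219988 0.06438445 0.22659346] [[-0.585 -0.811  0.002]
 [-0.811  0.585  0.001]
 [-0.002 -0.001 -1.   ]]
top 152 118 [0.5313091  0.12758711 0.08948245] [0.08578851 0.0894178  0.09251124 0.09461755]
scene 192 89 [0.53125215 0.12741008 0.08839079] [0.08452833 0.08938656 0.09106951 0.09181029]
```

View pics/t2.png

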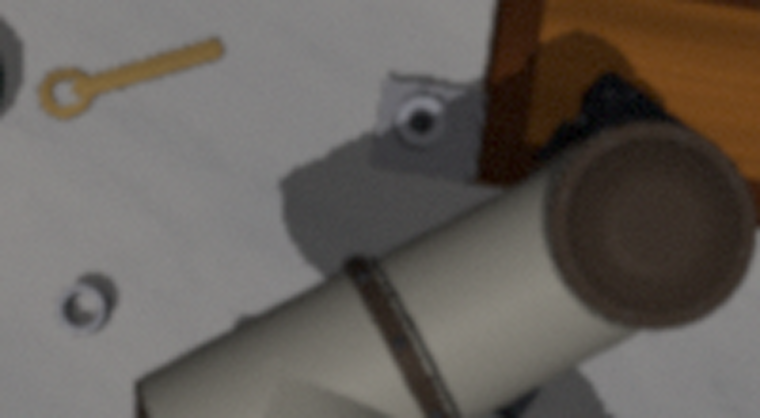

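The crop shows the sleeve seated around the post on the ledge at (420,117), with its top at z about 0.09, so it is home. Next is the pull.

Call:
drive_tool([
  [65,0,-15,0,0,0,-0.12],
  [65,0,-15,0,0,0,-0.12],
  [65,0,-15,0,0,0,-0.12],
  [65,0,-15,0,0,0,-0.12],
  [65,0,-15,0,0,0,-0.12],
])

```text
time_s: 8.98
tcp_pos: [0.4431, -0.0101, 0.2257]
ee_rot: [[-0.939, -0.344, 0.0], [-0.344, 0.939, 0.0], [-0.0, -0.0, -1.0]]
wrist_force: [0.9, 0.2, 0.7]
gripper_width: 0.653
gripper_force: 0.0
```

Call:
drive_tool([
  [65,0,-10,-10,0,0,-0.12],
  [65,2,-7,-10,0,0,-0.12],
  [65,3,0,-10,0,0,-0.12],
  [65,0,0,0,0,0,-0.12],
  [65,0,0,0,0,0,0],
])

```text
time_s: 9.4
tcp_pos: [0.4479, -0.0268, 0.195]
ee_rot: [[-0.992, 0.126, -0.001], [0.126, 0.992, -0.0], [0.001, -0.001, -1.0]]
wrist_force: [0.7, 0.6, -0.0]
gripper_width: 0.649
gripper_force: 0.0
```

```bash
python3 - <<'E'
from h import *
s,c,P,ok,uu,vv=look('w6.png'); print(s['tcp_pos'],np.round(s['ee_rot'],3))
ex=np.array([.991,-.134]);ey=np.array([.134,.991])
g=search_frame('lid_pull',c); print([(round(q['p'],2),q['xy']) for q in g])
A=np.tensordot(ex,P[:2]-np.array([.4475,-.028]).reshape(2,1,1),1); B=np.tensordot(ey,P[:2]-np.array([.4475,-.028]).reshape(2,1,1),1)
m=ok&(P[2]>.08)&(P[2]<.105)&(abs(B)<.03)&(abs(A)<.026)
print(m.sum(),'a',A[m].min(),A[m].max(),'b',np.percentile(B[m],[1,50,99]),'z',np.median(P[2,m]))
for lo,hi in [(-.016,-.006),(-.006,.006),(.006,.016)]:
    k=m&(A>lo)&(A<hi); print(lo,k.sum(),np.percentile(B[k],[2,98]).mean())
L=ok&(P[2]>.085)&(P[2]<.105)&(A>.02)&(abs(B)<.09)
for b in [-.06,-.03,.03,.06]:
    k=L&(abs(B-b)<.01)
    if k.sum(): print('front edge',b,np.percentile(A[k],1))
E
```

```text
[ 0.44794763 -0.02680981  0.19495181] [[-0.992  0.126 -0.001]
 [ 0.126  0.992 -0.   ]
 [ 0.001 -0.001 -1.   ]]
[(0.89, [313.8, 254.4])]
961 a -0.01591908585952979 0.025938521300929867 b [-0.00979401  0.00013947  0.00944781] z 0.09165645083343399
-0.016 225 -1.801049944609532e-05
-0.006 285 -0.00024084662846869838
0.006 226 -0.00016959255068861416
front edge -0.06 0.03231154898208037
front edge -0.03 0.03205704436451573
front edge 0.03 0.03177555559168132
front edge 0.06 0.03161905264238712
```

View pics/w6.png

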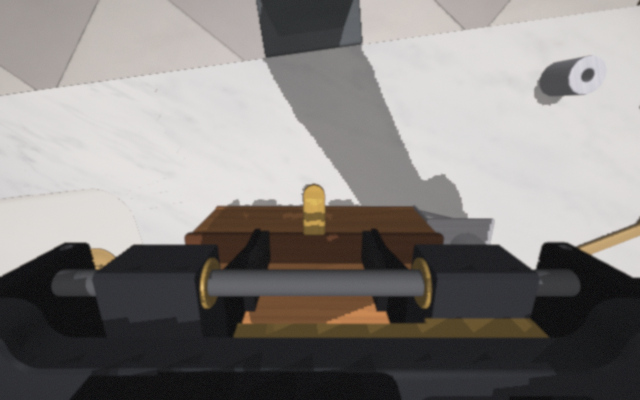

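The wrist view shows the brass pull at (314,205), centred under the gripper. Its measured position matches the estimate to under 1 mm. I'll descend and grip.

Call:
drive_tool([
  [65,0,-1,-30,0,0,0],
  [65,0,0,-35,0,0,0],
  [65,0,0,-30,0,0,0],
  [65,0,0,-13,0,0,0],
  [65,0,0,0,0,0,0],
])

```text
time_s: 9.92
tcp_pos: [0.4461, -0.0279, 0.0849]
ee_rot: [[-0.992, 0.123, -0.006], [0.123, 0.992, -0.002], [0.006, -0.002, -1.0]]
wrist_force: [0.4, 0.3, 0.4]
gripper_width: 0.651
gripper_force: 0.0
```

Call:
drive_tool([
  [65,0,0,0,0,0,0],
  [0,0,0,0,0,0,0],
  [0,0,0,0,0,0,0],
  [0,0,0,0,0,0,0],
  [0,0,0,0,0,0,0],
])

```text
time_s: 10.33
tcp_pos: [0.4486, -0.0275, 0.0884]
ee_rot: [[-0.992, 0.126, 0.002], [0.126, 0.992, 0.001], [-0.002, 0.001, -1.0]]
wrist_force: [0.2, -0.4, -0.2]
gripper_width: 0.433
gripper_force: 0.0
```

Call:
drive_tool([
  [0,0,0,0,0,0,0],
  [0,0,0,0,0,0,0],
  [0,0,0,0,0,0,0],
  [0,0,0,0,0,0,0],
  [0,0,0,0,0,0,0],
])

```text
time_s: 10.75
tcp_pos: [0.4479, -0.0284, 0.0876]
ee_rot: [[-0.992, 0.126, -0.0], [0.126, 0.992, -0.001], [0.0, -0.001, -1.0]]
wrist_force: [0.2, -5.1, 2.6]
gripper_width: 0.224
gripper_force: 30.0
```

```bash
python3 - <<'E'
import numpy as np
a=np.radians(np.r_[np.arange(0,81,4),82,84,86,87,88,89,90])
ex=np.array([.991,-.134])
p=np.array([[*(-.204*np.cos(t)*ex),.204*np.sin(t)] for t in a])*1000
print(np.c_[np.degrees(a[1:]),np.round(np.diff(p,axis=0),1)].tolist())
E
```

```text
[[4.0, 0.5, -0.1, 14.2], [8.0, 1.5, -0.2, 14.2], [12.000000000000002, 2.5, -0.3, 14.0], [16.0, 3.4, -0.5, 13.8], [20.0, 4.4, -0.6, 13.5], [24.000000000000004, 5.3, -0.7, 13.2], [28.0, 6.2, -0.8, 12.8], [32.0, 7.1, -1.0, 12.3], [36.0, 7.9, -1.1, 11.8], [40.0, 8.7, -1.2, 11.2], [44.0, 9.4, -1.3, 10.6], [48.00000000000001, 10.2, -1.4, 9.9], [52.0, 10.8, -1.5, 9.2], [56.0, 11.4, -1.5, 8.4], [59.99999999999999, 12.0, -1.6, 7.5], [64.0, 12.5, -1.7, 6.7], [68.0, 12.9, -1.7, 5.8], [72.0, 13.3, -1.8, 4.9], [76.0, 13.6, -1.8, 3.9], [80.0, 13.8, -1.9, 3.0], [82.0, 7.0, -0.9, 1.1], [84.0, 7.0, -0.9, 0.9], [86.0, 7.0, -1.0, 0.6], [87.0, 3.5, -0.5, 0.2], [88.0, 3.5, -0.5, 0.2], [89.0, 3.5, -0.5, 0.1], [90.0, 3.5, -0.5, 0.0]]
```

Width 0.224 × 87 = 19.5 mm, so the pull is gripped. Now I swing the lid up.

Call:
drive_tool([
  [0,0.5,-0.1,14.2,0,0,0],
  [0,1.5,-0.2,14.2,0,0,0],
  [0,2.5,-0.3,14,0,0,0],
  [0,3.4,-0.5,13.8,0,0,0],
  [0,0,0,0,0,0,0],
])

```text
time_s: 11.17
tcp_pos: [0.4558, -0.0294, 0.1448]
ee_rot: [[-0.992, 0.127, -0.0], [0.127, 0.992, -0.001], [-0.0, -0.001, -1.0]]
wrist_force: [0.6, -5.9, -3.5]
gripper_width: 0.226
gripper_force: 30.0
```

Call:
drive_tool([
  [0,4.4,-0.6,13.5,0,0,0],
  [0,5.3,-0.7,13.2,0,0,0],
  [0,6.2,-0.8,12.8,0,0,0],
  [0,7.1,-1.0,12.3,0,0,0],
  [0,7.9,-1.1,11.8,0,0,0],
])

```text
time_s: 11.58
tcp_pos: [0.4849, -0.0332, 0.2057]
ee_rot: [[-0.992, 0.128, -0.006], [0.128, 0.992, -0.0], [0.006, -0.001, -1.0]]
wrist_force: [-1.2, -1.9, -2.9]
gripper_width: 0.221
gripper_force: 30.0
```

Call:
drive_tool([
  [0,8.7,-1.2,11.2,0,0,0],
  [0,9.4,-1.3,10.6,0,0,0],
  [0,10.2,-1.4,9.9,0,0,0],
  [0,10.8,-1.5,9.2,0,0,0],
  [0,0,0,0,0,0,0],
])

```text
time_s: 12.0
tcp_pos: [0.526, -0.0386, 0.2482]
ee_rot: [[-0.992, 0.127, -0.002], [0.127, 0.992, -0.001], [0.002, -0.001, -1.0]]
wrist_force: [-4.6, -0.9, 2.7]
gripper_width: 0.226
gripper_force: 30.0
```

Call:
drive_tool([
  [0,11.4,-1.5,8.4,0,0,0],
  [0,12,-1.6,7.5,0,0,0],
  [0,12.5,-1.7,6.7,0,0,0],
  [0,12.9,-1.7,5.8,0,0,0],
  [0,0,0,0,0,0,0],
])

```text
time_s: 12.42
tcp_pos: [0.5756, -0.045, 0.2761]
ee_rot: [[-0.992, 0.127, -0.001], [0.127, 0.992, -0.001], [0.001, -0.001, -1.0]]
wrist_force: [-3.0, -0.5, 3.9]
gripper_width: 0.223
gripper_force: 30.0
```

Call:
drive_tool([
  [0,13.3,-1.8,4.9,0,0,0],
  [0,13.6,-1.8,3.9,0,0,0],
  [0,13.8,-1.9,3,0,0,0],
  [0,7,-0.9,1.1,0,0,0],
  [0,0,0,0,0,0,0],
])

```text
time_s: 12.83
tcp_pos: [0.6227, -0.0511, 0.2882]
ee_rot: [[-0.992, 0.127, -0.001], [0.127, 0.992, 0.0], [0.001, -0.0, -1.0]]
wrist_force: [-1.9, -0.6, -0.4]
gripper_width: 0.224
gripper_force: 30.0
```

Call:
drive_tool([
  [0,7,-0.9,0.9,0,0,0],
  [0,7,-1,0.6,0,0,0],
  [0,3.5,-0.5,0.2,0,0,0],
  [0,0,0,0,0,0,0],
  [0,0,0,0,0,0,0],
])

```text
time_s: 13.25
tcp_pos: [0.6396, -0.0534, 0.2898]
ee_rot: [[-0.992, 0.127, -0.002], [0.127, 0.992, 0.001], [0.002, 0.0, -1.0]]
wrist_force: [-0.7, -0.6, -5.6]
gripper_width: 0.224
gripper_force: 30.0
```

```bash
cat > lid.py <<'E'
from h import *
import sys
s=sense(); t=np.array(s['tcp_pos']); H=np.array([.6497,-.0553,.087]); d=t-H; ex=np.array([.991,-.134,0])
print(t,'angle tcp',np.degrees(np.arctan2(d[2],-d@ex)),'r',np.hypot(d[2],d@ex),s['wrist_force'],s['gripper_width'])
ey=np.array([.134,.991,0])
for n in ['scene','top']:
    c=capture(n); save(c,sys.argv[1]+n+'.png')
    vv,uu=np.mgrid[0:400,0:640]; P=world(c,uu.astype(float),vv.astype(float)); ok=c['z_map']>0
    D=P-H.reshape(3,1,1); A=np.tensordot(ex,D,1);B=np.tensordot(ey,D,1)
    m=ok&(abs(A)<.05)&(abs(B)<.115)&(D[2]>.03)&(D[2]<.165)
    print(n,m.sum())
    if m.sum()>100:
        q=np.polyfit(D[2][m],A[m],1)
        for _ in range(4):
            k=abs(A[m]-np.polyval(q,D[2][m]))<.004; q=np.polyfit(D[2][m][k],A[m][k],1)
        print('lid face angle',90+np.degrees(np.arctan(q[0])),'offset mm',q[1]*1000,k.sum())
E
python3 lid.py L1
```

```text
[ 0.63964072 -0.0533832   0.28976395] angle tcp 87.11295841097429 r 0.20302162566964735 [-0.65198533 -0.609525   -5.5719177 ] 0.2244919052158272
scene 2952
lid face angle 87.8627283793214 offset mm -5.187614215879486 2840
top 411
lid face angle 87.71765183001835 offset mm -7.554835166281775 411
```

Call:
drive_tool([
  [0,3.5,-0.5,0.2,0,0,0],
  [0,3,-0.4,0.1,0,0,0],
  [0,2,-0.3,0,0,0,0],
  [0,0,0,0,0,0,0],
  [0,0,0,0,0,0,0],
])

```text
time_s: 13.77
tcp_pos: [0.6482, -0.0545, 0.29]
ee_rot: [[-0.992, 0.127, -0.002], [0.127, 0.992, 0.001], [0.002, 0.0, -1.0]]
wrist_force: [-1.7, 0.7, -10.8]
gripper_width: 0.221
gripper_force: 30.0
```

Call:
drive_tool([
  [0,0,0,0,0,0,0],
  [0,0,0,0,0,0,0],
  [0,0,0,0,0,0,0],
  [0,0,0,0,0,0,0],
  [0,0,0,0,0,0,0],
])

```text
time_s: 14.18
tcp_pos: [0.648, -0.0545, 0.2901]
ee_rot: [[-0.992, 0.127, -0.002], [0.127, 0.992, 0.001], [0.002, 0.001, -1.0]]
wrist_force: [-1.2, 1.6, -14.8]
gripper_width: 0.222
gripper_force: 30.0
```

```bash
python3 lid.py L2
```

```text
[ 0.64795031 -0.05447896  0.29013356] angle tcp 89.4799064416881 r 0.20314192870828926 [ -1.22614027   1.64531828 -14.83671876] 0.22206631085727577
scene 2976
lid face angle 90.13876503407465 offset mm -4.824651325676174 2828
top 590
lid face angle 90.18654860682608 offset mm -7.546681727064065 590
```

View pics/L2scene.png

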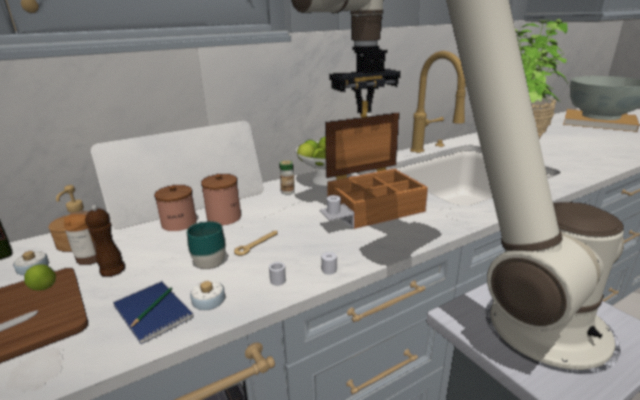

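The picture shows the lid upright at (363,145) with the gripper on the pull at (365,105). The sleeve is on its post at (334,205), and the other two sleeves are untouched. I'll ease off the slight upward pull (15 N) and check again.

Call:
drive_tool([
  [0,0,0,-0.6,0,0,0],
  [0,0,0,-0.6,0,0,0],
  [0,0,0,0,0,0,0],
  [0,0,0,0,0,0,0],
  [0,0,0,0,0,0,0],
])

```text
time_s: 14.7
tcp_pos: [0.6483, -0.0546, 0.2901]
ee_rot: [[-0.992, 0.127, -0.0], [0.127, 0.992, 0.0], [0.0, 0.0, -1.0]]
wrist_force: [-2.7, 3.5, -13.7]
gripper_width: 0.226
gripper_force: 30.0
```

Call:
drive_tool([
  [0,0,0,0,0,0,0],
  [0,0,0,0,0,0,0],
  [0,0,0,0,0,0,0],
  [0,0,0,0,0,0,0],
  [0,0,0,0,0,0,0],
])

```text
time_s: 15.12
tcp_pos: [0.6485, -0.0546, 0.2901]
ee_rot: [[-0.992, 0.127, 0.0], [0.127, 0.992, 0.0], [-0.0, 0.0, -1.0]]
wrist_force: [-1.0, 3.8, -14.6]
gripper_width: 0.226
gripper_force: 30.0
```

```bash
python3 lid.py L3
```

```text
[ 0.64846599 -0.05459596  0.29007472] angle tcp 89.62835719459541 r 0.20307899462106999 [ -0.99298719   3.78926388 -14.62938431] 0.22618013052903105
scene 2982
lid face angle 90.43273379255567 offset mm -5.0586378865500725 2834
top 597
lid face angle 90.33040596910598 offset mm -7.5308399378147515 597
```

```bash
python3 -c "
from station import *
print(finish_job())"
```

```text
the job is handed in; nothing more can be done
None
```

I put the 18 mm bore sleeve fully down on the post and let go of it, then raised the lid and handed the job in at about 15 s, holding the pull with the lid still at about 90° (within about half a degree); no verdict came back.

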